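# Flip the stock tags of the coupling bins

## Task

Each of the five bins on the bench has a hinged tag on a post in front of it, on the robot's side. With the fingertips, gently push tags over so that only the bins full to the brim show the round disc (tag tipped all the way to the bin), and every bin that is empty or nearly so shows the bar (tag tipped all the way to the robot's side). Leave bins and everything else on the bench where they are.

Things in the scene. Friction and masses are not known exactly. Their poses are not given: they have to be found in the camera images.
- post_a: fixed steel post with a flip tag; five alike stand 80 mm apart in a row on an 8 mm plywood board. Origin: centre of the underside of its foot, on the board; +x points to the bin the tag belongs to, y along the row, z up. The tag's hinge, a bar 10 mm thick and 44 mm long, runs along y 75 mm straight above the origin; nothing of the post is higher.
- tag_a (a joint): lean (rad) of post_a's tag, a 60 g aluminium plate 40 mm wide, 4 thick, reaching 60 mm from the hinge. 0 upright; +0.60 (stop) tipped to the bin, disc up (full); -0.60 (stop) to the robot's side, bar up (reorder): free edge then 34 mm out from the hinge, 50 above it. Hard stops; slight friction, damped: 0.15 rad past upright it falls to that side's stop and stays.
- post_b: fixed steel post with a flip tag; five alike stand 80 mm apart in a row on an 8 mm plywood board. Origin: centre of the underside of its foot, on the board; +x points to the bin the tag belongs to, y along the row, z up. The tag's hinge, a bar 10 mm thick and 44 mm long, runs along y 75 mm straight above the origin; nothing of the post is higher.
- tag_b (a joint): lean (rad) of post_b's tag, a 60 g aluminium plate 40 mm wide, 4 thick, reaching 60 mm from the hinge. 0 upright; +0.60 (stop) tipped to the bin, disc up (full); -0.60 (stop) to the robot's side, bar up (reorder): free edge then 34 mm out from the hinge, 50 above it. Hard stops; slight friction, damped: 0.15 rad past upright it falls to that side's stop and stays.
- post_c: fixed steel post with a flip tag; five alike stand 80 mm apart in a row on an 8 mm plywood board. Origin: centre of the underside of its foot, on the board; +x points to the bin the tag belongs to, y along the row, z up. The tag's hinge, a bar 10 mm thick and 44 mm long, runs along y 75 mm straight above the origin; nothing of the post is higher.
- tag_c (a joint): lean (rad) of post_c's tag, a 60 g aluminium plate 40 mm wide, 4 thick, reaching 60 mm from the hinge. 0 upright; +0.60 (stop) tipped to the bin, disc up (full); -0.60 (stop) to the robot's side, bar up (reorder): free edge then 34 mm out from the hinge, 50 above it. Hard stops; slight friction, damped: 0.15 rad past upright it falls to that side's stop and stays.
- post_d: fixed steel post with a flip tag; five alike stand 80 mm apart in a row on an 8 mm plywood board. Origin: centre of the underside of its foot, on the board; +x points to the bin the tag belongs to, y along the row, z up. The tag's hinge, a bar 10 mm thick and 44 mm long, runs along y 75 mm straight above the origin; nothing of the post is higher.
- tag_d (a joint): lean (rad) of post_d's tag, a 60 g aluminium plate 40 mm wide, 4 thick, reaching 60 mm from the hinge. 0 upright; +0.60 (stop) tipped to the bin, disc up (full); -0.60 (stop) to the robot's side, bar up (reorder): free edge then 34 mm out from the hinge, 50 above it. Hard stops; slight friction, damped: 0.15 rad past upright it falls to that side's stop and stays.
- post_e: fixed steel post with a flip tag; five alike stand 80 mm apart in a row on an 8 mm plywood board. Origin: centre of the underside of its foot, on the board; +x points to the bin the tag belongs to, y along the row, z up. The tag's hinge, a bar 10 mm thick and 44 mm long, runs along y 75 mm straight above the origin; nothing of the post is higher.
- tag_e (a joint): lean (rad) of post_e's tag, a 60 g aluminium plate 40 mm wide, 4 thick, reaching 60 mm from the hinge. 0 upright; +0.60 (stop) tipped to the bin, disc up (full); -0.60 (stop) to the robot's side, bar up (reorder): free edge then 34 mm out from the hinge, 50 above it. Hard stops; slight friction, damped: 0.15 rad past upright it falls to that side's stop and stays.
- bin_a: loose grey plastic bin, 110 (x) x 70 (y) x 50 mm high, 3 mm walls, open on top. FULL: heaped to the brim with steel pipe couplings, highest 58 mm above the origin. Origin: centre of its underside, on the board. It belongs to the post straight in front of it, whose foot is 105 mm away along the bin's -x.
- bin_b: loose grey plastic bin, 110 (x) x 70 (y) x 50 mm high, 3 mm walls, open on top. FULL: heaped to the brim with steel pipe couplings, highest 58 mm above the origin. Origin: centre of its underside, on the board. It belongs to the post straight in front of it, whose foot is 105 mm away along the bin's -x.
- bin_c: loose grey plastic bin, 110 (x) x 70 (y) x 50 mm high, 3 mm walls, open on top. NOT full: bare inside. Origin: centre of its underside, on the board. It belongs to the post straight in front of it, whose foot is 105 mm away along the bin's -x.
- bin_d: loose grey plastic bin, 110 (x) x 70 (y) x 50 mm high, 3 mm walls, open on top. NOT full: bare inside. Origin: centre of its underside, on the board. It belongs to the post straight in front of it, whose foot is 105 mm away along the bin's -x.
- bin_e: loose grey plastic bin, 110 (x) x 70 (y) x 50 mm high, 3 mm walls, open on top. NOT full: only two couplings left on its floor. Origin: centre of its underside, on the board. It belongs to the post straight in front of it, whose foot is 105 mm away along the bin's -x.
- socket: steel drive socket, 26 mm across, 38 mm high, standing on the board between two posts; a bystander
- bearing: small steel ball-bearing ring, 32 mm across, 11 mm high, lying on the board between two posts; a bystander
- screwdriver: screwdriver lying on the bench on the robot's side of the board; a bystander
- wrench: spanner lying on the bench, ahead of the robot to its left; a bystander
- spray_can: white spray can, 66 mm across, 190 mm high, standing left of the board; a bystander
- carton: small cardboard carton, 90 x 55 x 24 mm, right of the board; a bystander
- air_wrench: air impact wrench lying on its side right of the board, about 190 x 200 mm, 66 mm high; a bystander
Not all that is in view belongs to the job. What is shaped like the bin_b but turquoise is not meant. Leave any orange look-alike of the bin_e alone.

How it is judged:
By the outcome, as a careful person would: the job done as asked, in the order asked, and still so for the second after the job is handed in, with the robot touching nothing.
It also fails if it takes over 51 s, if anything falls off the work surface, if the arm or the gripper's body presses on something with over 40 N, if the wrist force passes 120 N, or if a joint passes its speed limit or range.

## Robot

A 6-joint arm with a two-finger parallel gripper is mounted at the origin on the work surface. World frame = base frame: x ahead of the robot, y to its left, z up, the work surface at z = 0. Lengths are in m, angles in rad, forces in N, time in s.
With the tool pointing down it reaches from about 0.3 to 0.875 m from the base axis. Payload 6.4 kg.
Tool frame: the origin (TCP) lies midway between the tips of the shut fingers; the grasp point (between the pads) lies 19 mm behind it; z points along the fingers, y is the direction in which the jaws open and shut (so a half turn about z gives the same grasp; the last joint's range is limited). The gripper opens to 85 mm and grips with 20 to 120 N. Pads are 22 mm wide; open, the fingers measure 114 mm over their backs; the gripper's body (76 mm by 85 mm) begins 54 mm behind the grasp point. The pads swing forward as they close: fully open they stand 13 mm farther back than shut.
Start: joints at [1.004, 0.181, 1.607, -0, 1.354, -0.206], TCP at [0.203, 0.538, 0.231] pointing down, gripper open.
Joint ranges: [-2.99, 2.99], [-0.89, 2.07], [0.3, 2.58], [-1.14, 4.28], [0, 2.63], [-3.12, 3.12]. Speed limits (rad/s): [2.57, 2.57, 3.01, 3.14, 3.14, 3.14].

## Interface

Orientations are given as a unit quaternion [w, x, y, z].
In Python, from bench import get_obs, camera, hand_in gives the robot as it stands.
- The arm moves only by the tool drive_tool, never from a script. Its argument "deltas" is a list of rows, each a list of 2 entries, a list of its own where there are three numbers: the shift along the world's x, y, z in m, then the turn about the world's z in rad. A call has 1 to 10 rows; each row shifts and turns the pose as measured when the row begins; what a row does not reach is not made up. A row lasts 1/10 s, in which the tool goes at most 50 mm and 8.59 degrees, less where a joint would pass 70% of its speed; a pose out of reach is approached as far as the arm can. A call is refused whole if a number of a shift passes 0.05 or a number of a turn 0.15, either way. A call with a gripper value outside its range is refused whole. "gripper" is the opening, from 0 (shut) to 1 (fully open), set as the call begins (left out, the last holds). The fingers move at their own pace and stop on an object; the grip force is fixed at half the most. Time passes only in rows, so rows that do not move let the fingers close. It gives the time, the measured TCP pose, the force and the opening at its end, in the units of the state.
- get_obs(): the state, without advancing time (a new reading comes with each control period).
- camera(name): name is "side" or "top" or "wrist"; returns a dict with "frame" (480x640x3 uint8, red, green, blue), "fx", "fy", "cx", "cy" (pixels), "eye" and "attitude" of the camera in the world. Camera axes: x right, y down, z forward; pixel columns grow to the right and rows downward; lengths in m; the calibration is good to about 2 mm. The wrist camera is an equidistant fisheye: a pixel r from the principal point sees the ray r / f radians off the axis. A picture is of the moment at which its call begins. There is no depth.
- hand_in(): hands the job in, once; it reports no verdict.
The state is a dict: "time_s": time; "q": joint angles; "dq": joint speeds; "joint_efforts": joint torques, N m; "eef_pos": TCP position; "eef_rot": TCP orientation; "wrist_force": force on the tool from outside, world axes, zero at the start; "torque": the same for the moment, N m; "opening": opening from 0.0 (shut) to 1.0 (fully open).
Only numpy, scipy, OpenCV 4.12 (cv2) and the standard library are available. Lean on these libraries where they do the work, as an engineer would, in place of code of your own. Each camera call takes 0.05 s, during which the arm holds its last target.

## Working session

There is one attempt and no reset: what is moved stays moved. The work goes in short steps, Python scripts to look and compute and a tool call to move; the robot and the scene stay as the last step left them, time stands still between calls to the robot, and variables do not carry over. Pictures are saved under pics/ and viewed, and the job is handed in when it is done.

Besides the shell and the picture viewer there is one more tool, called by a JSON object that holds its "op" and its "data". drive_tool: Moves the arm, as the interface text tells. Its arguments: {"type":"object","properties":{"deltas":{"type":"array","items":{"type":"array"}},"gripper":{"type":"number"}},"required":["deltas"]}

```bash
mkdir -p pics
cat > h.py <<'E'
import numpy as np, cv2, json
from bench import get_obs, camera, hand_in
def snap(n,f):
    c=camera(n); cv2.imwrite(f'pics/{f}.png',c['frame'][:,:,::-1]); 
    np.savez(f'pics/{f}.npz',**{k:np.array(c[k]) for k in c}); return c
def load(f): return dict(np.load(f'pics/{f}.npz'))
def crop(f,x0,y0,x1,y1,s):
    im=cv2.imread(f'pics/{f}.png')[y0:y1,x0:x1]; cv2.imwrite(f'pics/{f}_c{x0}_{y0}.png',cv2.resize(im,None,fx=s,fy=s,interpolation=cv2.INTER_CUBIC))
E
python3 - <<'E'
from h import *
for n in ['side','top','wrist']:
    c=snap(n,n+'0'); print(n,c['fx'],c['fy'],c['cx'],c['cy'],c['eye'],c['attitude'])
o=get_obs(); print(o)
E
```

```text
side 598.5071784174827 598.5071784174827 329.9877220596651 242.65940323406357 [ 0.09839425 -0.66831738  1.07316133] [-0.31762027  0.90673748 -0.26275977  0.08889217]
top 572.3627006767975 572.3627006767975 315.54337731848113 237.55917782544464 [0.27738122 0.00852348 1.52684431] [-0.0522731   0.71348263 -0.69558611  0.06610616]
wrist 371.64829954431775 371.64829954431775 314.21363352756794 239.3808524415358 [0.13933768 0.5618037  0.37260833] [0.10935175 0.81509906 0.56399341 0.07461333]
{'time_s': 0.15, 'q': array([ 1.00368274e+00,  1.81415547e-01,  1.60778726e+00,  2.60483568e-05,
        1.35381087e+00, -2.06274284e-01]), 'dq': array([ 1.86732421e-03, -1.74711862e-03, -4.98248462e-03,  3.64353848e-04,
        6.70546430e-04, -3.83295267e-05]), 'joint_efforts': array([ 8.62421603e-04, -4.45265973e+01, -3.51693463e+01, -2.47307398e-04,
        5.84265188e-03, -2.22988365e-05]), 'eef_pos': array([0.20273361, 0.53761159, 0.23056139]), 'eef_rot': array([-2.79731780e-04,  1.79445149e-01,  9.83767723e-01, -6.53251737e-04]), 'wrist_force': array([-0.49882554, -0.18350952, -0.64967299]), 'torque': array([0.02855808, 0.05672438, 0.02744556]), 'opening': 1.0026515306057464}
```

View pics/side0.png

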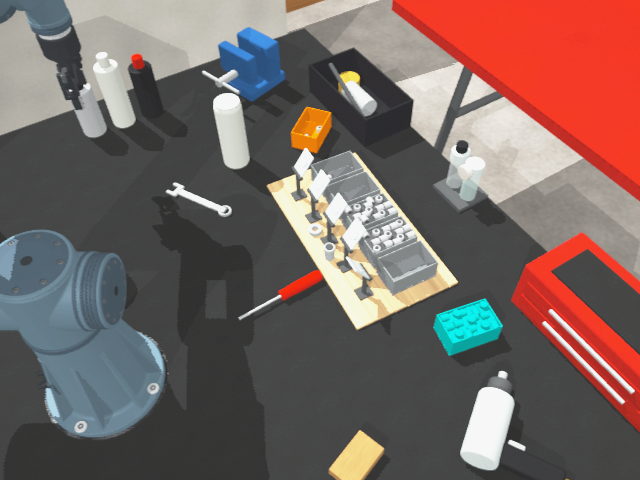

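View pics/top0.png

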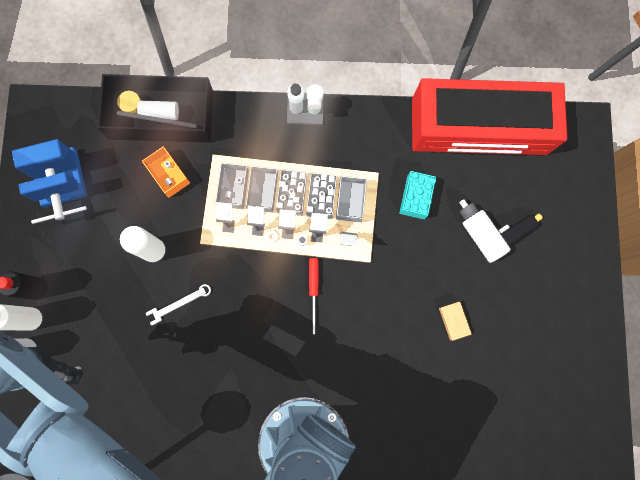

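View pics/wrist0.png

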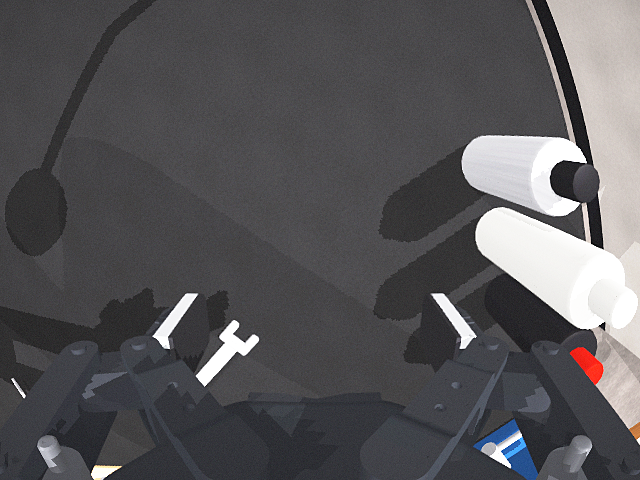

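Run:
```python
from h import *
crop('top0',190,145,390,270,4)
crop('side0',260,140,460,335,4)
```

```text
(no output)
```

View pics/top0_c190_145.png

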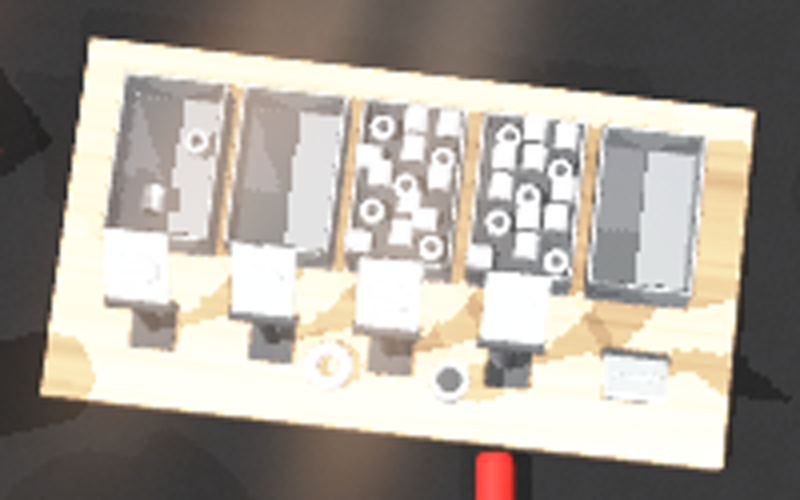

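View pics/side0_c260_140.png

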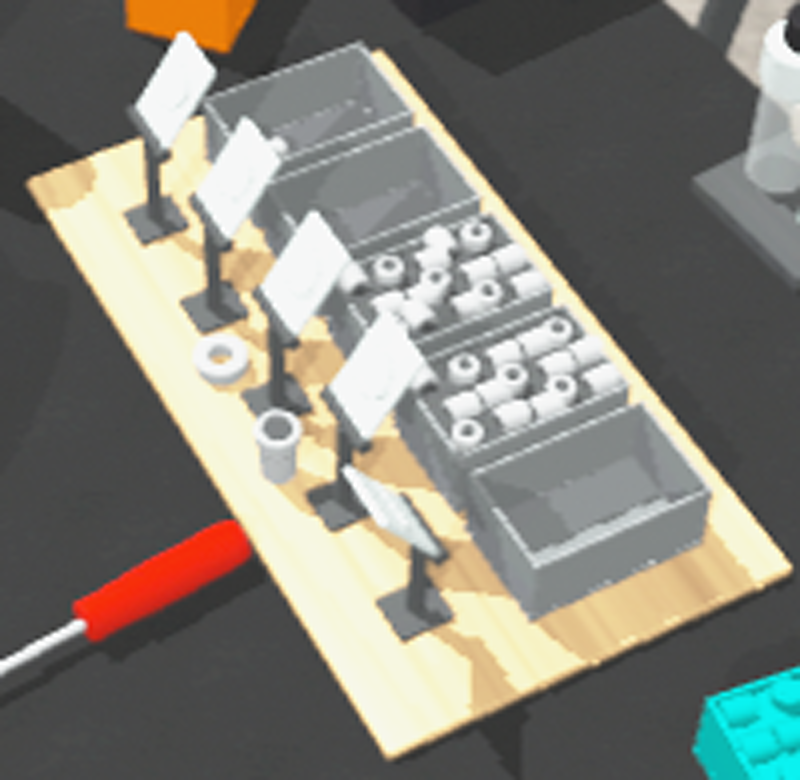

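The top picture shows bins left to right as two couplings, bare, full, full, bare. In crop pixels, tags 1–4 (at ≈135, 262, 390, 515 × 265–310) are tipped to the bin, and tag 5 (635,375) to the robot. So the two left tags need flipping; now I'll measure.

```bash
cat >> h.py <<'E'
from scipy.spatial.transform import Rotation as R
def ray(c,u,v):
    q=c['attitude']; M=R.from_quat([q[1],q[2],q[3],q[0]]).as_matrix()
    d=M@np.array([(u-c['cx'])/c['fx'],(v-c['cy'])/c['fy'],1]); return d
def hit(c,u,v,z):
    d=ray(c,u,v); e=c['eye']; return e+d*(z-e[2])/d[2]
def proj(c,p):
    q=c['attitude']; M=R.from_quat([q[1],q[2],q[3],q[0]]).as_matrix()
    d=M.T@(np.array(p)-c['eye']); return np.array([c['cx']+c['fx']*d[0]/d[2],c['cy']+c['fy']*d[1]/d[2]])
E
python3 - <<'E'
from h import *
np.set_printoptions(precision=4,suppress=True)
t=load('top0'); s=load('side0')
T=lambda x,y,z:hit(t,190+x/4,145+y/4,z)
S=lambda x,y,z:hit(s,260+x/4,140+y/4,z)
for n,p in dict(TL=(90,38),TR=(755,110),BR=(722,468),BL=(40,396)).items(): print('board top',n,T(*p,.008))
for n,p in dict(L=(27,182),B=(390,760),Rr=(795,570),T=(375,50)).items(): print('board side',n,S(*p,.008))
for n,p in enumerate([(155,222),(214,308),(277,397),(341,505),(414,612)]): print('foot side',n+1,S(*p,.010))
for n,p in enumerate([(104,230),(170,232),(230,245),(295,248),(357,258),(424,263),(484,272),(550,276)]): print('tag top edge',n,T(*p,.133))
for n,p in enumerate([(104,298),(168,305),(230,315),(293,321),(357,328),(420,336),(480,342),(545,349)]): print('tag hinge edge',n,T(*p,.083))
print('tag5 near', T(603,395,.133),T(665,400,.133),'hinge',T(608,352,.083),T(668,357,.083))
print('can top', hit(t,133,238,.19), 'side top', hit(s,228,102,.19), 'base side',hit(s,237,160,0))
E
```

```text
board top TL [0.7585 0.2704 0.008 ]
board top TR [ 0.721  -0.1878  0.008 ]
board top BR [ 0.4724 -0.167   0.008 ]
board top BL [0.5089 0.2904 0.008 ]
board side L [0.5096 0.2881 0.008 ]
board side B [ 0.4712 -0.1703  0.008 ]
board side Rr [ 0.7209 -0.1898  0.008 ]
board side T [0.7555 0.2712 0.008 ]
foot side 1 [0.5582 0.2151 0.01  ]
foot side 2 [0.5526 0.1369 0.01  ]
foot side 3 [0.5481 0.0602 0.01  ]
foot side 4 [ 0.5372 -0.0233  0.01  ]
foot side 5 [ 0.5314 -0.1032  0.01  ]
tag top edge 0 [0.5952 0.2335 0.133 ]
tag top edge 1 [0.5951 0.1926 0.133 ]
tag top edge 2 [0.5879 0.155  0.133 ]
tag top edge 3 [0.5872 0.1146 0.133 ]
tag top edge 4 [0.5819 0.0759 0.133 ]
tag top edge 5 [0.5799 0.0342 0.133 ]
tag top edge 6 [ 0.5752 -0.0033  0.133 ]
tag top edge 7 [ 0.5738 -0.0444  0.133 ]
tag hinge edge 0 [0.562  0.2393 0.083 ]
tag hinge edge 1 [0.5586 0.1982 0.083 ]
tag hinge edge 2 [0.5532 0.1583 0.083 ]
tag hinge edge 3 [0.5504 0.1178 0.083 ]
tag hinge edge 4 [0.547  0.0767 0.083 ]
tag hinge edge 5 [0.5429 0.0363 0.083 ]
tag hinge edge 6 [ 0.54   -0.0023  0.083 ]
tag hinge edge 7 [ 0.5366 -0.044   0.083 ]
tag5 near [ 0.4998 -0.0786  0.133 ] [ 0.4977 -0.117   0.133 ] hinge [ 0.5358 -0.0845  0.083 ] [ 0.5336 -0.1231  0.083 ]
can top [0.4912 0.4143 0.19  ] side top [0.4914 0.4097 0.19  ] base side [0.4913 0.4168 0.    ]
```

{"op": "drive_tool", "data": {"deltas": [[[0.0,0.0,0.03],0.05],[[0.02,-0.02,0.02],0.05],[[0.03,-0.03,0],0.05],[[0.035,-0.027,0],0.05],[[0.035,-0.027,0],0.05],[[0.035,-0.027,0],0.03],[[0.035,-0.027,0],0],[[0.035,-0.027,0],0],[[0.035,-0.027,0],0],[[0.035,-0.027,0],0]], "gripper": 0}}

```text
time_s: 1.15
eef_pos: [0.5008, 0.2904, 0.2797]
eef_rot: [-0.001, 0.029, 1.0, -0.002]
wrist_force: [0.4, 1.9, 0.2]
opening: -0.001
```

{"op": "drive_tool", "data": {"deltas": [[[0.035,-0.025,0],-0.02],[[0.035,-0.022,0],0],[[0.035,-0.022,0],0],[[0.014,-0.005,0],0],[[0,0,-0.03],0],[[0,0,-0.03],0],[[0,0,0],0]]}}

```text
time_s: 1.85
eef_pos: [0.6288, 0.2051, 0.2152]
eef_rot: [-0.002, 0.044, 0.999, -0.003]
wrist_force: [-0.4, 0.1, -0.8]
opening: 0.0
```

Run:
```python
from h import *
c=snap('side','side1'); crop('side1',240,60,440,260,4)
o=get_obs(); print(o['eef_pos'],o['eef_rot'])
c=snap('wrist','wrist1')
```

```text
[0.62979304 0.20534898 0.21768926] [-3.68564735e-04  4.40394288e-02  9.99025983e-01 -2.73472694e-03]
```

View pics/side1_c240_60.png

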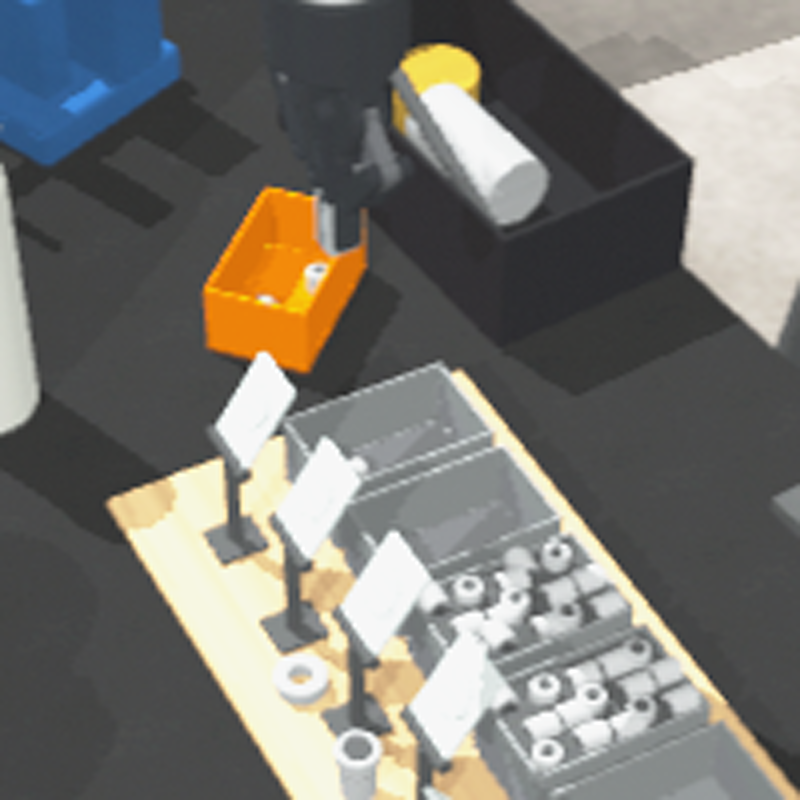

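View pics/wrist1.png

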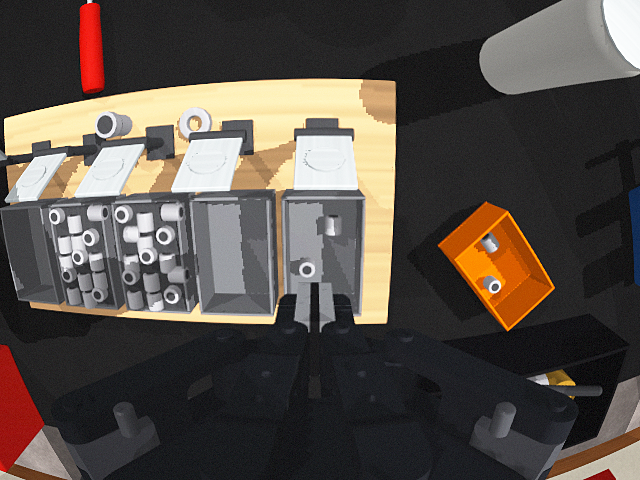

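The wrist picture shows tag 1 at (325,160) straight ahead of the shut fingers (315,300), consistent with the measurements. Next is the descent.

{"op": "drive_tool", "data": {"deltas": [[[0,0.006,-0.03],0],[[0,0,-0.03],0],[[0,0,-0.025],0],[[0,0,-0.018],0],[[0,0,0],0]]}}

```text
time_s: 2.45
eef_pos: [0.6368, 0.215, 0.1279]
eef_rot: [0.011, 0.042, 0.999, -0.0]
wrist_force: [-0.3, 0.6, 0.7]
opening: -0.004
```

{"op": "drive_tool", "data": {"deltas": [[[-0.004,-0.002,-0.008],0],[[-0.004,0,-0.006],0],[[0,0,0],0]]}}

```text
time_s: 2.75
eef_pos: [0.6311, 0.214, 0.119]
eef_rot: [0.015, 0.042, 0.999, 0.0]
wrist_force: [-0.6, -0.3, -0.8]
opening: -0.003
```

{"op": "drive_tool", "data": {"deltas": [[[-0.008,0,-0.002],0],[[-0.008,0,-0.002],0],[[-0.008,0.001,-0.002],0],[[-0.007,0.001,0],0],[[-0.006,0,0],0],[[-0.006,0.001,0],0],[[-0.006,0,0],0]]}}

```text
time_s: 3.45
eef_pos: [0.5796, 0.2175, 0.1157]
eef_rot: [0.017, 0.042, 0.999, 0.001]
wrist_force: [0.5, -0.4, -0.3]
opening: -0.001
```

{"op": "drive_tool", "data": {"deltas": [[[-0.006,0,-0.002],0],[[-0.006,0,-0.002],0],[[-0.006,0,0],0],[[-0.005,0,0],0],[[0,0,0],0],[[0,0,0],0],[[0,0,0],0]]}}

```text
time_s: 4.15
eef_pos: [0.5539, 0.2175, 0.1115]
eef_rot: [0.017, 0.042, 0.999, 0.001]
wrist_force: [-0.1, 0.5, -0.1]
opening: 0.002
```

Run:
```python
from h import *
c=snap('side','side2'); crop('side2',240,120,440,300,4)
o=get_obs(); print(o['eef_pos'],o['wrist_force'])
```

```text
[0.55394655 0.21753819 0.11146643] [0.61328976 0.78984231 0.22026134]
```

View pics/side2_c240_120.png

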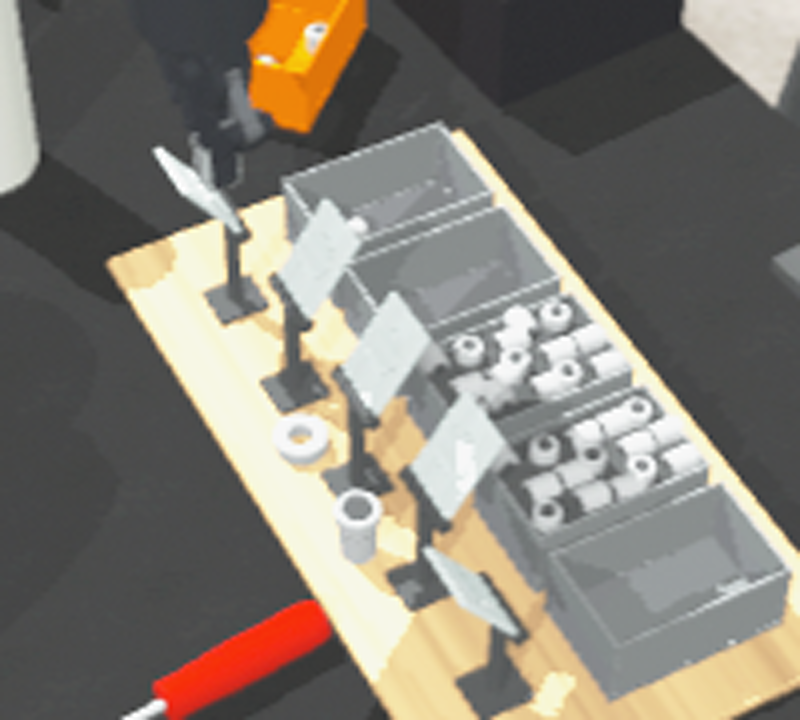

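In the crop, tag 1 at (198,188) is now tipped to the robot like tag 5, and the fingers are touching nothing. I'll back off, lift and go to tag 2.

{"op": "drive_tool", "data": {"deltas": [[[0.01,0,0.005],0],[[0.01,0,0.025],0],[[0.005,0,0.03],0],[[0.005,0,0.02],0],[[0.01,-0.02,0.005],0],[[0.015,-0.03,0],0],[[0.01,-0.025,0],0],[[0,-0.01,0],0],[[0,0,0],0]]}}

```text
time_s: 5.1
eef_pos: [0.6268, 0.1297, 0.2038]
eef_rot: [0.02, 0.041, 0.999, 0.001]
wrist_force: [-0.1, 1.0, 0.4]
opening: 0.001
```

{"op": "drive_tool", "data": {"deltas": [[[0,0.002,-0.025],0],[[-0.002,0,-0.025],0],[[-0.002,0,-0.018],0],[[-0.002,0,-0.01],0],[[0,0,0],0],[[0,0,0],0]]}}

```text
time_s: 5.7
eef_pos: [0.6202, 0.1366, 0.1253]
eef_rot: [0.021, 0.041, 0.999, 0.002]
wrist_force: [-0.1, 0.5, 0.0]
opening: -0.001
```

{"op": "drive_tool", "data": {"deltas": [[[0,-0.002,-0.007],0],[[-0.006,0,-0.004],0],[[-0.008,0,-0.001],0],[[-0.008,0,0],0],[[-0.007,0,0],0],[[-0.006,0.001,0],0],[[-0.006,0,0],0],[[-0.006,0.001,0],0]]}}

```text
time_s: 6.5
eef_pos: [0.5719, 0.1369, 0.1165]
eef_rot: [0.024, 0.04, 0.999, 0.003]
wrist_force: [-0.0, -0.2, -0.5]
opening: 0.001
```

{"op": "drive_tool", "data": {"deltas": [[[-0.006,0,-0.003],0],[[-0.006,0,-0.002],0],[[-0.006,0,0],0],[[-0.004,0,0],0],[[0,0,0],0],[[0,0,0],0],[[0,0,0],0]]}}

```text
time_s: 7.2
eef_pos: [0.5474, 0.1371, 0.1113]
eef_rot: [0.024, 0.04, 0.999, 0.003]
wrist_force: [0.7, -0.7, 1.0]
opening: -0.0
```

{"op": "drive_tool", "data": {"deltas": [[[0.01,0,0.005],0],[[0.01,0,0.025],0],[[0.005,0,0.03],0],[[0.005,0,0.03],0],[[0.02,0,0.03],0],[[0.03,0,0.03],0],[[0.03,0,0.03],0],[[0.02,0,0.0],0],[[0,0,0],0]]}}

```text
time_s: 8.1
eef_pos: [0.6843, 0.1365, 0.3016]
eef_rot: [0.024, 0.041, 0.999, 0.003]
wrist_force: [0.1, 0.8, -0.2]
opening: -0.001
```

Run:
```python
from h import *
c=snap('side','side3'); crop('side3',240,120,440,300,4)
c=snap('top','top3'); crop('top3',190,145,390,270,4)
c=snap('wrist','wrist3')
```

```text
(no output)
```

View pics/side3_c240_120.png

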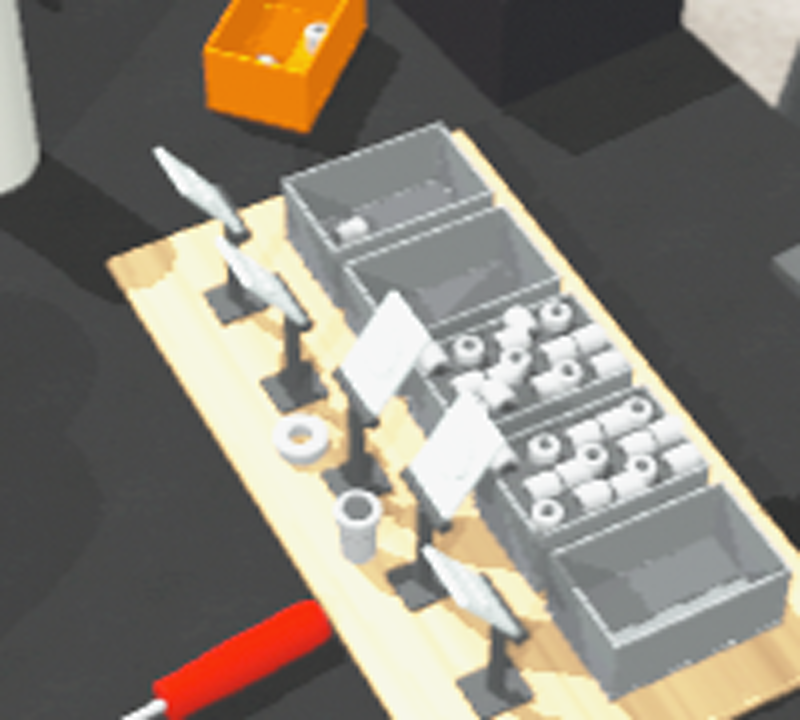

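View pics/top3_c190_145.png

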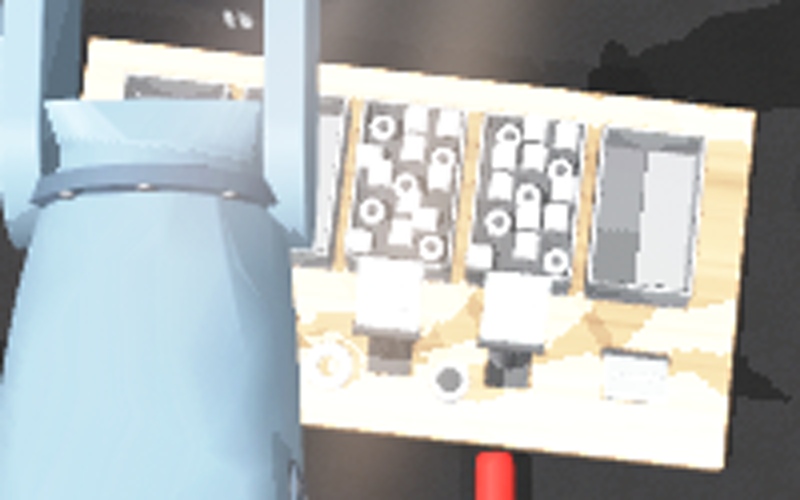

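View pics/wrist3.png

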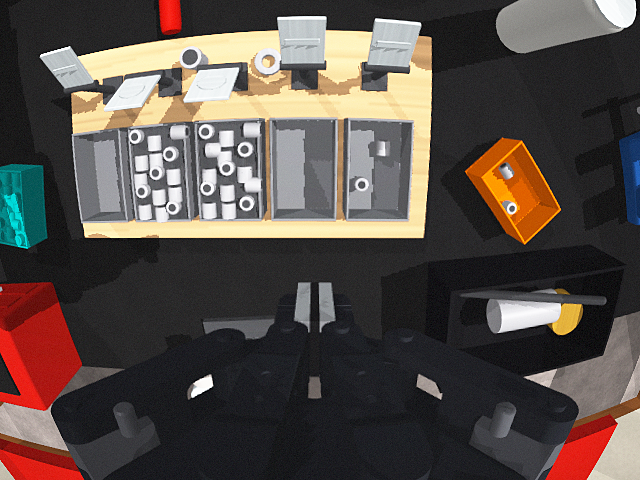

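The wrist picture shows tags 1, 2 and 5 (395,45), (302,42), (67,68) tipped to the robot. Tags 3 and 4 (212,85), (132,90) show their discs over the full bins. Bins, bearing and socket are where they were, and in the side crop tags 1 and 2 lie parallel to tag 5.

Run:
```python
from h import *
o=get_obs(); print(o['eef_pos'],abs(o['dq']).max(),o['time_s']); print(hand_in())
```

```text
[0.68144559 0.13703183 0.30084749] 0.03247314656116652 8.25
the job is handed in; nothing more can be done
None
```

I pushed the two left-hand tags, in front of the two-coupling bin and the bare bin beside it, over to the robot's side with the shut fingertips. The other three tags already read correctly, so I left them alone. I handed the job in at 8.25 s with the arm lifted clear.

- **Tags:** in the last side and wrist pictures, tags 1, 2 and 5 are tipped to the robot and lie parallel to each other. Tags 3 and 4, at the full bins, still show the disc.
- **Bins and bystanders:** I saw nothing moved. The force reading at the end of each move was never above about 2 N.
- **Limits of the checks:** in the last top picture the arm hid tags 1 and 2, so those two rest on the side and wrist pictures. I judged that they reached their stops by eye, from being parallel to tag 5, and did not measure the angle. The tool had picked up about 0.05 rad of tilt by the end, which did no harm.

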